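# Mesh the filter carousel with its splined drive hub and keep it pressed home

### The job

The filter wheel is open for reassembly: take the filter carousel by its collar off the mat, set it collar-up on the white drive hub in the housing, turn it until its slots mesh with the hub's splines (any of the five ways round will do), and slide it fully home against the wave spring. Finish while still holding it pressed fully home with the gripper, because the spring lifts it again if you let go and a clubmate is about to tighten the collar's grub screws. Leave the eyepiece, the star diagonal, the canister and the eyecup where they are.

Things in the scene. Friction and masses are not known exactly. Their poses are not given: they have to be found in the camera images.
- carousel_center (a point): Centre of the loose filter carousel, on its axis, 12.5 mm above its underside. A matte black disc 110 mm across, 5 mm thick, with five coloured filters and a round knurled aluminium collar rising from its middle, 36 mm across, 20 mm tall: the grip, from any direction. 0.18 kg. It starts on the mat, collar up. z: its axis, up on the collar side; x: towards the green filter.
- carousel: The same carousel, origin on its axis at the underside, same axes. A bore runs through disc and collar (25 mm in all): 20 mm across, with five slots 6 mm wide that reach 14 mm from the axis, one pointing at each filter, so at 0, 72, 144, 216 and 288 degrees from x.
- moon_filter (a point): Centre of the green moon filter on the carousel's upper disc face, 37 mm from the axis along x. All five filters are 29 mm across, almost flush with the disc, 37 mm from the axis, every 72 degrees.
- hub_seat (a point): On the axis of the white upright drive hub, level with its shoulder, 12 mm above the cart top. Fully home, the carousel's underside rests here (carousel_center 12.5 mm above). z up; x along one spline, the others at 72, 144, 216 and 288 degrees. White arms on the housing's floor point along the splines. A gearbox holds the hub: it does not turn under light pressing.
- hub_splines (a point): On the hub's axis at the flat tops of its five splines, 16 mm above the shoulder. Splines are 4 mm wide and reach 13 mm from the axis, round an 18 mm dark steel core. If slots and splines are out of line the carousel's underside stops here; in line, there is 1 mm of play each side (about 4 degrees).
- hub_nose (a point): Top of the hub's plain round dark steel nose, 23 mm above the shoulder, on the axis. The nose is 18 mm across and tapers to 11 mm over its last 5 mm; it enters the carousel's bore first and centres it.
- housing: Fixed filter-wheel housing, cover off: a round aluminium pan, 126 mm across outside, 118 mm inside, rim 20 mm tall, with the hub upright in its middle and a black motor box 24 mm tall on its +x side (to 105 mm from the axis). Origin under the hub, on the cart top.
- washer (a joint): Travel in m of the brass thrust washer round the hub's shoulder: 0 free (its top 6 mm above the shoulder), 0.006 pressed level with the shoulder. A wave spring pushes it up with about 3 N at first touch, 8 N fully down. The carousel's underside presses it.
- mat: Fixed blue-grey rubber cleaning mat, 150 x 150 mm, 3 mm thick, on which the carousel starts; origin at the centre of its underside, on the cart top.
- eyepiece_center (a point): Centre of the matte black eyepiece with a bright barrel, standing upright, 35 mm across and 54 mm tall. Loose; leave alone.
- diagonal_center (a point): Centre of the white star diagonal: a 42 mm body with a bright barrel to its -x side (52 mm out) and an upright white socket, 69 mm tall; this point is 35 mm up. Loose; leave alone.
- canister_center (a point): Centre of the aluminium eyepiece canister with knurled cap, upright, 50 mm across and 74 mm tall. Loose; leave alone.
- eyecup_center (a point): Centre of the black rubber eyecup, a ring 44 mm across at its upper rim and 24 mm tall. Loose; leave alone.
Mind the look-alikes: they are no part of the job. What is shaped like the carousel but blue is not meant.

How it is judged:
On the way, in this order (a step that is already met when the one before it is completed fails the run):
1. the carousel is lifted clear of the mat (height (world z) of carousel_center above 0.045 m and contact force between the fingers and carousel above 0.5 N), for 0.1 s.
2. the carousel is on the hub with its slots over the splines and has slid down to the thrust washer (z of carousel_center in the frame of hub_seat below 0.0205 m and horizontal distance between carousel_center and hub_seat below 0.003 m and ((x of moon_filter in the frame of hub_seat between 0.032 and 0.042 m and y of moon_filter in the frame of hub_seat between -0.005 and 0.005 m) or (x of moon_filter in the frame of hub_seat between 0.0064 and 0.0164 m and y of moon_filter in the frame of hub_seat between 0.0302 and 0.0402 m) or (x of moon_filter in the frame of hub_seat between -0.0349 and -0.0249 m and y of moon_filter in the frame of hub_seat between 0.0167 and 0.0267 m) or (x of moon_filter in the frame of hub_seat between -0.0349 and -0.0249 m and y of moon_filter in the frame of hub_seat between -0.0267 and -0.0167 m) or (x of moon_filter in the frame of hub_seat between 0.0064 and 0.0164 m and y of moon_filter in the frame of hub_seat between -0.0402 and -0.0302 m))), for 0.1 s.
At the end, for the whole second after the job is handed in: Gripper still holding the carousel (over 3 N) and pressing it home on the hub, at rest: underside within 2 mm of the shoulder, washer down over 4.5 mm, axes within 3 mm, level within 0.05 rad, green filter within 5 mm of lying in line with one of the five splines (z of carousel_center in the frame of hub_seat below 0.0145 m and horizontal distance between carousel_center and hub_seat below 0.003 m and ((x of moon_filter in the frame of hub_seat between 0.032 and 0.042 m and y of moon_filter in the frame of hub_seat between -0.005 and 0.005 m) or (x of moon_filter in the frame of hub_seat between 0.0064 and 0.0164 m and y of moon_filter in the frame of hub_seat between 0.0302 and 0.0402 m) or (x of moon_filter in the frame of hub_seat between -0.0349 and -0.0249 m and y of moon_filter in the frame of hub_seat between 0.0167 and 0.0267 m) or (x of moon_filter in the frame of hub_seat between -0.0349 and -0.0249 m and y of moon_filter in the frame of hub_seat between -0.0267 and -0.0167 m) or (x of moon_filter in the frame of hub_seat between 0.0064 and 0.0164 m and y of moon_filter in the frame of hub_seat between -0.0402 and -0.0302 m)) and angle between carousel_center's own z axis and vertical below 0.05 rad and value of joint washer above 0.0045 m and contact force between the fingers and carousel above 3 N and linear speed of carousel below 0.02 m/s); the arm keeps its last pose, push and grip.
It fails at once if the canister was moved more than 25 mm or tipped over (distance of canister_center from where it was at the start of the episode above 0.025 m or angle between canister_center's own z axis and vertical above 0.5 rad).
It fails at once if the diagonal was moved more than 25 mm or tipped over (distance of diagonal_center from where it was at the start of the episode above 0.025 m or angle between diagonal_center's own z axis and vertical above 0.5 rad).
It fails at once if the eyepiece was moved more than 25 mm or tipped over (distance of eyepiece_center from where it was at the start of the episode above 0.025 m or angle between eyepiece_center's own z axis and vertical above 0.5 rad).
It fails at once if the eyecup was moved more than 25 mm or tipped over (distance of eyecup_center from where it was at the start of the episode above 0.025 m or angle between eyecup_center's own z axis and vertical above 0.5 rad).
It also fails if it takes over 38 s, if anything falls off the work surface, if the arm or the gripper's body presses on something with over 40 N, if the wrist force passes 120 N, or if a joint passes its speed limit or range.

### The arm

A 6-joint arm with a two-finger parallel gripper is mounted at the origin on the work surface. World frame = base frame: x ahead of the robot, y to its left, z up, the work surface at z = 0. Lengths are in m, angles in rad, forces in N, time in s.
With the tool pointing down it reaches from about 0.425 to 0.95 m from the base axis. Payload 3.5 kg.
Tool frame: the origin (TCP) lies at the very end of the fingers, on their centre line; the grasp point (between the pads) lies 19 mm behind it; z points along the fingers, y is the line along which they close (so a half turn about z gives the same grasp; the last joint's range is limited). The gripper opens to 85 mm and grips with 20 to 120 N. Pads are 22 mm wide; open, the fingers measure 114 mm over their backs; the gripper's body (76 mm by 85 mm) begins 54 mm behind the grasp point. The pads swing forward as they close: fully open they stand 13 mm farther back than shut.
Start: joints at [-1.252, 0.286, 1.577, -0, 1.279, -0.15], TCP at [0.305, -0.602, 0.231] pointing down, gripper open.
Joint ranges: [-2.77, 2.77], [-0.9, 2.22], [0.21, 2.48], [-1.53, 4.67], [0.24, 2.81], [-2.84, 2.84]. Speed limits (rad/s): [2.79, 2.79, 3.14, 3.14, 3.14, 3.14].

### API

Orientations are given as a unit quaternion [x, y, z, w].
In Python, from plant import ctrl, optics, sign_off gives the robot as it stands.
- The arm moves only by the shell command python3 -m creep 'ROWS' [FORCE]. ROWS is JSON, a list of rows, each an object of numbers: "x", "y", "z": the shift along the tool's x, y, z in mm; "rx", "ry", "rz": the turn, a rotation vector about the tool's x, y, z in degrees; "grip": the opening, from 0 (shut) to 1 (fully open). In form: [{"x": .., "y": .., "z": .., "rx": .., "ry": .., "rz": .., "grip": ..}, ...]. A call has exactly 10 rows; each row shifts and turns the commanded pose from where the row before left it, along the tool's axes as they then stand; what a row does not reach is not made up. A row lasts 1/12 s, in which the tool goes at most 41.7 mm and 7.16 degrees, less where a joint would pass 70% of its speed; a pose out of reach is approached as far as the arm can. A call with a gripper value outside its range is refused whole. The fingers move at their own pace and stop on an object; FORCE is the grip in N (left out, the last holds). Time passes only in rows, so rows that do not move let the fingers close, or fill a call up. It gives the time, the measured TCP pose, the force, the opening and the grip force at its end, in the units of the state.
- ctrl.get_state(): the state, without advancing time (a new reading comes with each control period).
- optics.read_camera(name): name is "scene" or "side" or "wrist"; returns a dict with "color" (400x640x3 uint8, blue, green, red), "K" (3x3 intrinsics, pixels), "R" (3x3) and "t" (3): a world point X has camera coordinates R X + t. Camera axes: x right, y down, z forward; pixel columns grow to the right and rows downward; lengths in m; the calibration is good to about 2 mm. A picture is of the moment at which its call begins. There is no depth.
- sign_off(): hands the job in; it is judged then, once.
The state is a dict: "time": time; "qpos": joint angles; "dq": joint speeds; "joint_efforts": joint torques, N m; "eef_pos": TCP position; "tcp_rot": TCP orientation; "contact_force": force on the tool from outside, world axes, zero at the start; "wrist_torque": the same for the moment, N m; "opening": opening from 0.0 (shut) to 1.0 (fully open); "finger_force": force on a finger pad.
Only numpy, scipy, OpenCV 4.12 (cv2) and the standard library are available. Lean on these libraries where they do the work, as an engineer would, in place of code of your own. Each camera call takes 0.05 s, during which the arm holds its last target. There are 200 camera calls.

## Working session

There is one attempt and no reset: what is moved stays moved. The work goes in short steps, Python scripts to look and compute and a shell command to move; the robot and the scene stay as the last step left them, time stands still between calls to the robot, and variables do not carry over. Pictures are saved under pics/ and viewed, at most 10 in all, crops included, and the job is handed in when it is done.

```bash
mkdir -p pics; ls; cat > h.py <<'E'
import numpy as np, cv2
from plant import ctrl, optics, sign_off
from scipy.spatial.transform import Rotation as Rn
def cam(n): return optics.read_camera(n)
def ray(c,uv,z):
    K,R,t=map(np.array,(c["K"],c["R"],c["t"])); o=-R.T@t
    d=R.T@np.linalg.inv(K)@np.array([uv[0],uv[1],1.]); return o+d*(z-o[2])/d[2]
def proj(c,X):
    p=np.array(c["K"])@(np.array(c["R"])@np.array(X)+np.array(c["t"])); return p[:2]/p[2]
E
python3 - <<'E'
from h import *
s=ctrl.get_state(); print(s["time"],s["eef_pos"],s["tcp_rot"],s["opening"],s["contact_force"])
a=[cam(n) for n in("scene","side","wrist")]
import pickle; pickle.dump(a,open("c0.pkl","wb"))
for c,n in zip(a,("scene","side","wrist")):
    print(n,-np.array(c["R"]).T@c["t"],np.array(c["K"])[0,0]); cv2.imwrite(f"pics/{n}0.png",c["color"])
E
```

```text
pics
0.0 [ 0.3047769  -0.60153602  0.22996075] [ 9.72656885e-01  2.32243899e-01 -1.07907155e-04 -1.15932115e-03] 1.0005102232348784 [-0.64225218  0.08239657 -0.0671521 ]
scene [0.94580733 0.02034884 0.79415025] 383.9643576488242
side [0.23035165 0.68789876 0.56427751] 391.9340664662617
wrist [ 0.36988153 -0.56894029  0.37234922] 276.3665303790782
```

View pics/scene0.png

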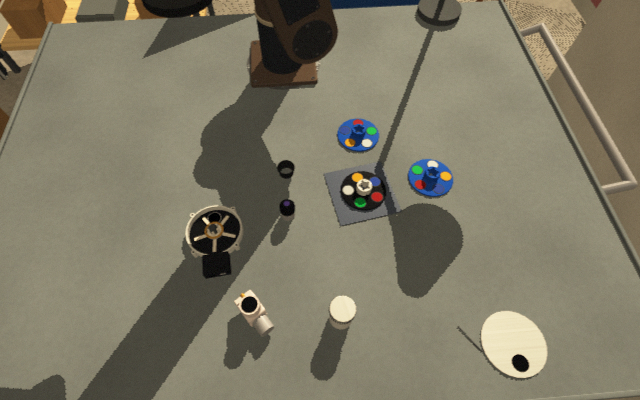

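View pics/side0.png

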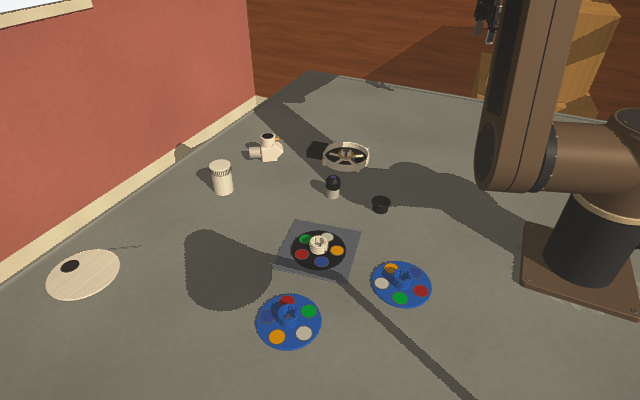

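The scene picture shows three carousel shapes: black on the mat at (363,189), blue at (357,134), and blue at (430,177). The black one on the blue-grey mat fits the description, since blue is not meant. The housing is at (214,230), with its motor box below it at (216,264). The eyecup is at (286,169), the eyepiece at (287,207), the diagonal at (252,307) and the canister at (342,310). I'll confirm in an enlarged crop.

```bash
python3 - <<'E'
from h import *; import pickle
a=pickle.load(open("c0.pkl","rb")); s=a[0]["color"]
c1=cv2.resize(s[155:225,325:400],None,fx=5,fy=5,interpolation=cv2.INTER_CUBIC)
c2=cv2.resize(s[200:270,178:253],None,fx=5,fy=5,interpolation=cv2.INTER_CUBIC)
cv2.imwrite("pics/crop1.png",np.hstack([c1,c2]))
for uv,z in(((364,185),.028),((363,190),.008),((214,229),.02),((216,264),.024),((286,169),.02),((287,207),.05),((252,307),.06),((342,305),.07)): print(uv,ray(a[0],uv,z).round(3))
def col(c,roi):
    x0,y0,x1,y1=roi; im=c["color"][y0:y1,x0:x1]; h=cv2.cvtColor(im,cv2.COLOR_BGR2HSV)
    for n,lo,hi in(("green",(45,120,50),(80,255,255)),("orange",(12,150,120),(25,255,255)),("red",(170,120,60),(180,255,255)),("red0",(0,150,60),(6,255,255)),("blue",(105,130,50),(130,255,255))):
        m=cv2.inRange(h,lo,hi); k,l,st,ce=cv2.connectedComponentsWithStats(m)
        for i in range(1,k):
            if st[i,4]>12: p=ce[i]+[x0,y0]; print(n,st[i,4],p.round(1),ray(c,p,.008).round(4))
print("scene");col(a[0],(335,165,392,215)); print("side");col(a[1],(288,225,350,272))
E
```

```text
(364, 185) [0.468 0.176 0.028]
(363, 190) [0.47  0.175 0.008]
(214, 229) [ 0.553 -0.174  0.02 ]
(216, 264) [ 0.638 -0.165  0.024]
(286, 169) [ 0.402 -0.006  0.02 ]
(287, 207) [ 0.526 -0.008  0.05 ]
(252, 307) [ 0.745 -0.084  0.06 ]
(342, 305) [0.758 0.088 0.07 ]
scene
green 89 [359.7 202. ] [0.5024 0.1627 0.008 ]
orange 76 [356.7 176.7] [0.4307 0.1651 0.008 ]
red0 87 [376.5 196.3] [0.49   0.2048 0.008 ]
blue 56 [374.8 181.1] [0.4471 0.2073 0.008 ]
side
green 73 [304.9 238.4] [0.5051 0.1636 0.008 ]
orange 97 [336.4 250. ] [0.4333 0.1664 0.008 ]
red0 92 [301.3 253.8] [0.4915 0.2062 0.008 ]
blue 89 [321.  261.2] [0.4481 0.2072 0.008 ]
```

View pics/crop1.png

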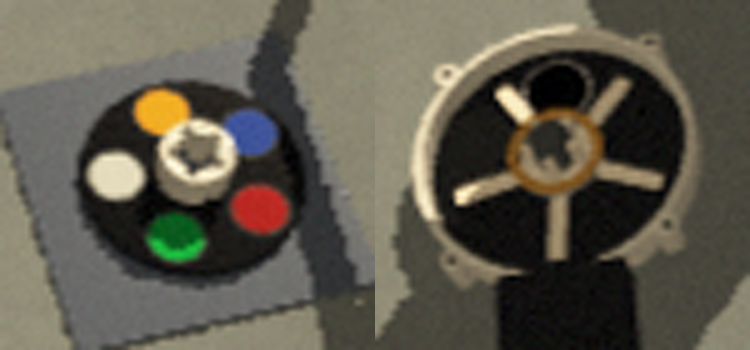

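The left crop shows the black disc with green at (175,237), red, blue, orange and white filters and a knurled collar, on the blue-grey mat: this is the right carousel. The right crop shows the housing with five white arms, one pointing at the motor box. Next I'll pass over the housing for a near look with the wrist camera.

```bash
python3 -m creep '[{"x":34,"y":-23},{"x":34,"y":-23},{"x":34,"y":-23},{"x":34,"y":-23},{"x":34,"y":-23},{"x":34,"y":-23},{"x":34,"y":-23},{"x":34,"y":-23},{"x":34,"y":-23},{"x":34,"y":-23}]'
python3 - <<'E'
from h import *; import pickle
c=cam("wrist"); pickle.dump(c,open("c1.pkl","wb")); cv2.imwrite("pics/w1.png",c["color"])
R=np.array(c["R"]);print(-R.T@c["t"],R[2],proj(c,(.553,-.174,.012)),ctrl.get_state()["eef_pos"])
E
```

```text
[ 0.36989512 -0.56898147  0.37251999] [-0.25401904 -0.12716853 -0.95880263] [  20.3104307  -272.79914711] [ 0.3048528  -0.6017695   0.23043306]$[0]: bad value
```

View pics/w1.png

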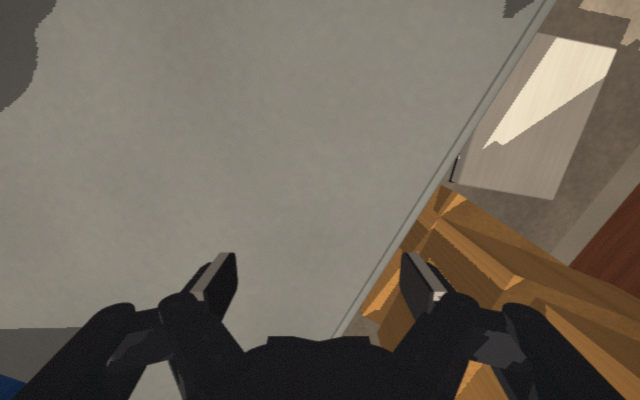

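The picture is still of the start pose: the table, with the open fingers at (225,275) and (415,275). The move was refused because every row needs all seven keys.

```bash
python3 -m creep '[{"x":34,"y":-23,"z":0,"rx":0,"ry":0,"rz":0,"grip":1},{"x":34,"y":-23,"z":0,"rx":0,"ry":0,"rz":0,"grip":1},{"x":34,"y":-23,"z":0,"rx":0,"ry":0,"rz":0,"grip":1},{"x":34,"y":-23,"z":0,"rx":0,"ry":0,"rz":0,"grip":1},{"x":34,"y":-23,"z":0,"rx":0,"ry":0,"rz":0,"grip":1},{"x":34,"y":-23,"z":0,"rx":0,"ry":0,"rz":0,"grip":1},{"x":34,"y":-23,"z":0,"rx":0,"ry":0,"rz":0,"grip":1},{"x":34,"y":-23,"z":0,"rx":0,"ry":0,"rz":0,"grip":1},{"x":34,"y":-23,"z":0,"rx":0,"ry":0,"rz":0,"grip":1},{"x":34,"y":-23,"z":0,"rx":0,"ry":0,"rz":0,"grip":1}]' && python3 - <<'E'
from h import *; import pickle
c=cam("wrist"); pickle.dump(c,open("c1.pkl","wb")); cv2.imwrite("pics/w2.png",c["color"])
R=np.array(c["R"]);print(-R.T@c["t"],proj(c,(.553,-.174,.012)),ctrl.get_state()["eef_pos"])
E
```

```text
time: 1.03
eef_pos: [0.5049, -0.2414, 0.2313]
tcp_rot: [0.973, 0.232, 0.0, 0.0]
contact_force: [-0.0, -0.5, -0.6]
opening: 0.998
finger_force: 0.0
[ 0.56985406 -0.20843086  0.37360609] [287.50724184 123.10173478] [ 0.50765621 -0.2351473   0.23130535]
```

View pics/w2.png

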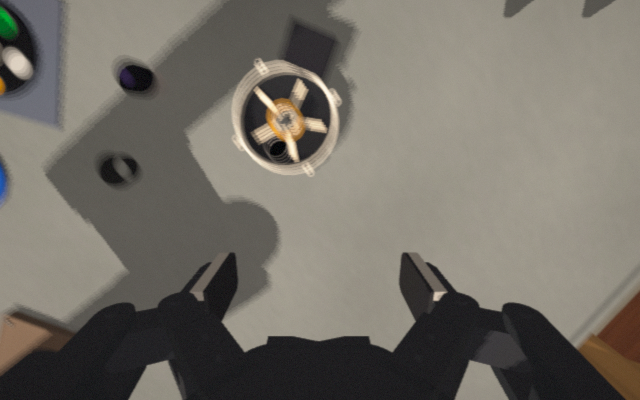

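The picture, blurred because the arm was still moving, shows the housing at (287,118) with the brass washer at (285,120), five arms, and the motor box at (310,48). I'll retake it now that the arm has settled and measure.

```bash
cat > hub.py <<'E'
from h import *
def hub(c,guess,zf=.004,zw=.018):
    im=c["color"]; h=cv2.cvtColor(im,cv2.COLOR_BGR2HSV)
    v,u=np.mgrid[0:400,0:640]; px=np.stack([u.ravel(),v.ravel()],1)
    def grid(z): 
        K,R,t=map(np.array,(c["K"],c["R"],c["t"])); o=-R.T@t
        d=np.c_[px,np.ones(len(px))]@np.linalg.inv(K).T@R; return (o+d*((z-o[2])/d[:,2])[:,None])[:,:2]
    Pw=grid(zw); near=np.hypot(*(Pw-guess).T)<.035
    br=(cv2.inRange(h,(8,110,70),(28,255,255)).ravel()>0)&near
    ctr,r=cv2.minEnclosingCircle(Pw[br].astype(np.float32)*1000); ctr=np.array(ctr)/1000
    Pf=grid(zf); d=Pf-ctr; rr=np.hypot(*d.T)
    w=(h[...,2].ravel()>110)&(h[...,1].ravel()<90)&(rr>.026)&(rr<.046)
    th=np.arctan2(d[:,1],d[:,0]); s=np.exp(5j*th[w]).sum()
    print("brass n",br.sum(),"ctr",ctr.round(4),"r mm",round(r,1),"arm px",w.sum(),"phase deg mod72",np.degrees(np.angle(s))/5,"coh",abs(s)/w.sum())
    print(np.histogram(np.degrees(th[w]),36,(-180,180))[0])
E
python3 - <<'E'
from hub import *; import pickle
c=cam("wrist"); c=cam("wrist"); pickle.dump(c,open("c1.pkl","wb"))
hub(c,(.553,-.174))
a=pickle.load(open("c0.pkl","rb")); hub(a[0],(.553,-.174)); hub(a[1],(.553,-.174))
print(ctrl.get_state()["eef_pos"])
E
```

```text
brass n 470 ctr [ 0.5516 -0.1771] r mm 22.7 arm px 620 phase deg mod72 1.1538012446167893 coh 0.8852748113207517
[ 0  0 25 74 29  0  0  0  0  0 62 47  0  0  0  0  0 50 75  0  0  0  0  0
 34 79  5  0  0  0  0 25 76 20 19  0]
brass n 127 ctr [ 0.5545 -0.1758] r mm 22.0 arm px 123 phase deg mod72 0.17404500547263163 coh 0.8898696974164354
[ 0  0  6 16  0  0  0  0  0  8 21  0  0  0  0  0  0 14  9  0  0  0  0  0
  0 19  7  0  0  0  0  0 14  9  0  0]
brass n 39 ctr [ 0.5523 -0.1725] r mm 22.2 arm px 122 phase deg mod72 0.202955394638389 coh 0.3722908743780406
[0 0 0 6 8 3 0 0 3 7 1 1 5 2 0 0 3 9 2 0 0 0 1 3 9 7 5 6 5 6 5 6 9 7 3 0]
[ 0.50532913 -0.24072432  0.2312209 ]
```

```bash
python3 -m creep '[{"x":11.6,"y":-38.8,"z":0,"rx":0,"ry":0,"rz":0,"grip":1},{"x":11.6,"y":-38.8,"z":0,"rx":0,"ry":0,"rz":0,"grip":1},{"x":11.6,"y":-38.8,"z":0,"rx":0,"ry":0,"rz":0,"grip":1},{"x":11.6,"y":-38.8,"z":0,"rx":0,"ry":0,"rz":0,"grip":1},{"x":11.6,"y":-38.8,"z":0,"rx":0,"ry":0,"rz":0,"grip":1},{"x":11.6,"y":-38.8,"z":0,"rx":0,"ry":0,"rz":0,"grip":1},{"x":11.6,"y":-38.8,"z":0,"rx":0,"ry":0,"rz":0,"grip":1},{"x":11.6,"y":-38.8,"z":0,"rx":0,"ry":0,"rz":0,"grip":1},{"x":11.6,"y":-38.8,"z":0,"rx":0,"ry":0,"rz":0,"grip":1},{"x":11.6,"y":-38.8,"z":0,"rx":0,"ry":0,"rz":0,"grip":1}]'
cat > car.py <<'E'
from h import *
from scipy.optimize import least_squares
ANG={"green":0,"red":72,"blue":144,"orange":216}
def car(c,guess,z,rad=.07):
    h=cv2.cvtColor(c["color"],cv2.COLOR_BGR2HSV); P={}
    for n,lo,hi in(("green",(45,110,40),(80,255,255)),("orange",(12,150,110),(25,255,255)),("red",(0,150,60),(6,255,255)),("blue",(105,130,50),(130,255,255))):
        m=cv2.inRange(h,lo,hi); k,l,st,ce=cv2.connectedComponentsWithStats(m)
        b=[(st[i,4],i) for i in range(1,k) if st[i,4]>30 and np.hypot(*(ray(c,ce[i],z)[:2]-guess))<rad]
        if b: a,i=max(b); P[n]=ray(c,ce[i],z)[:2]; print(n,a,ce[i].round(1),P[n].round(4))
    q=np.array(list(P.values())); an=np.radians([ANG[n] for n in P])
    f=lambda p:(np.c_[p[0]+p[3]*np.cos(p[2]+an),p[1]+p[3]*np.sin(p[2]+an)]-q).ravel()
    best=min((least_squares(f,[*guess,t,.037]) for t in(-1.5,-.4,.5,1.5,3)),key=lambda r:r.cost)
    x=best.x; print("ctr",x[:2].round(4),"green deg",np.degrees(x[2]).round(2),"R",x[3].round(4),"res",np.abs(best.fun).max().round(4)); return x
E
python3 - <<'E'
from car import *; import pickle
c=cam("wrist"); c=cam("wrist"); c=cam("wrist"); pickle.dump(c,open("c2.pkl","wb"))
x=car(c,(.469,.176),.008); a=pickle.load(open("c0.pkl","rb")); car(a[0],(.469,.176),.008); car(a[1],(.469,.176),.008)
s=ctrl.get_state(); print(s["eef_pos"]); R=Rn.from_quat(s["tcp_rot"]); print(R.inv().apply(np.r_[x[:2],.012]-s["eef_pos"])*1000, s["tcp_rot"])
E
```

```text
time: 2.02
eef_pos: [0.4323, 0.1557, 0.2316]
tcp_rot: [0.973, 0.231, 0.0, 0.0]
contact_force: [1.5, 0.1, 0.7]
opening: 1.0
finger_force: 0.0
green 350 [341.9 129.8] [0.5032 0.1618]
orange 311 [314.9 177.4] [0.4328 0.1643]
red 316 [308.3 122.8] [0.4913 0.2037]
blue 292 [292.2 153.1] [0.4477 0.2054]
ctr [0.4684 0.1745] green deg -20.1 R 0.0371 res 0.0001
green 93 [359.7 201.8] [0.5019 0.1629]
orange 76 [356.7 176.7] [0.4307 0.1651]
red 87 [376.5 196.3] [0.49   0.2048]
blue 56 [374.8 181.1] [0.4471 0.2073]
ctr [0.467  0.1757] green deg -20.48 R 0.0374 res 0.0007
green 74 [304.9 238.4] [0.5051 0.1637]
orange 97 [336.4 250. ] [0.4333 0.1664]
red 92 [301.3 253.8] [0.4915 0.2062]
blue 89 [321.  261.2] [0.4481 0.2072]
ctr [0.4693 0.1765] green deg -19.55 R 0.0374 res 0.0006
[0.43209674 0.15649863 0.23131638]
[ 40.55933579   0.37643288 219.31283101] [9.72180410e-01 2.34233215e-01 6.95102596e-06 2.25764560e-04]
```

```bash
python3 -m creep '[{"x":8,"y":0.2,"z":14,"rx":0,"ry":0,"rz":0,"grip":1},{"x":8,"y":0.2,"z":14,"rx":0,"ry":0,"rz":0,"grip":1},{"x":8,"y":0,"z":14,"rx":0,"ry":0,"rz":0,"grip":1},{"x":8,"y":0,"z":14,"rx":0,"ry":0,"rz":0,"grip":1},{"x":8.5,"y":0,"z":14,"rx":0,"ry":0,"rz":0,"grip":1},{"x":0,"y":0,"z":20,"rx":0,"ry":0,"rz":0,"grip":1},{"x":0,"y":0,"z":20,"rx":0,"ry":0,"rz":0,"grip":1},{"x":0,"y":0,"z":20,"rx":0,"ry":0,"rz":0,"grip":1},{"x":0,"y":0,"z":10,"rx":0,"ry":0,"rz":0,"grip":1},{"x":0,"y":0,"z":0,"rx":0,"ry":0,"rz":0,"grip":1}]' && python3 - <<'E'
from car import *; import pickle
c=cam("wrist"); c=cam("wrist"); pickle.dump(c,open("c3.pkl","wb")); cv2.imwrite("pics/w3.png",c["color"])
x=car(c,(.469,.176),.008)
s=ctrl.get_state(); print(s["eef_pos"]); R=Rn.from_quat(s["tcp_rot"]); print(R.inv().apply(np.r_[x[:2],.012]-s["eef_pos"])*1000, s["tcp_rot"])
E
```

```text
time: 3.0
eef_pos: [0.4674, 0.1711, 0.0885]
tcp_rot: [0.973, 0.231, -0.003, -0.0]
contact_force: [-0.4, -0.2, -0.7]
opening: 0.999
finger_force: 0.0
green 771 [346.6 181.3] [0.5033 0.1627]
orange 605 [306.2 250.1] [0.4322 0.165 ]
red 733 [294.6 171.6] [0.4911 0.2044]
blue 642 [271.  215.8] [0.4475 0.2061]
ctr [0.4682 0.1752] green deg -20.04 R 0.0372 res 0.0002
[0.46952018 0.17207168 0.09160823]
[ 0.25575382 -3.44461723 79.6074865 ] [ 9.72852756e-01  2.31424940e-01 -1.51411402e-05  1.12283551e-04]
```

View pics/w3.png

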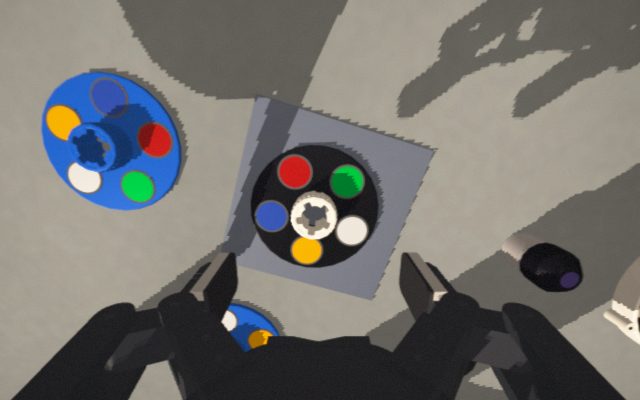

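The black disc's collar is at (314,215), between the open fingers; the blue look-alikes are at (110,140) and (250,325), away from them. I'll correct by 3 mm in y, descend and close.

```bash
python3 -m creep '[{"x":0.3,"y":-1.6,"z":5,"rx":0,"ry":0,"rz":0,"grip":1},{"x":0,"y":-1.6,"z":12,"rx":0,"ry":0,"rz":0,"grip":1},{"x":0,"y":0,"z":12,"rx":0,"ry":0,"rz":0,"grip":1},{"x":0,"y":0,"z":12,"rx":0,"ry":0,"rz":0,"grip":1},{"x":0,"y":0,"z":12,"rx":0,"ry":0,"rz":0,"grip":1},{"x":0,"y":0,"z":12,"rx":0,"ry":0,"rz":0,"grip":1},{"x":0,"y":0,"z":8,"rx":0,"ry":0,"rz":0,"grip":1},{"x":0,"y":0,"z":5,"rx":0,"ry":0,"rz":0,"grip":1},{"x":0,"y":0,"z":4,"rx":0,"ry":0,"rz":0,"grip":1},{"x":0,"y":0,"z":0,"rx":0,"ry":0,"rz":0,"grip":1}]' 40; python3 -m creep '[{"x":0,"y":0,"z":0,"rx":0,"ry":0,"rz":0,"grip":0.6},{"x":0,"y":0,"z":0,"rx":0,"ry":0,"rz":0,"grip":0.5},{"x":0,"y":0,"z":0,"rx":0,"ry":0,"rz":0,"grip":0.4},{"x":0,"y":0,"z":0,"rx":0,"ry":0,"rz":0,"grip":0.2},{"x":0,"y":0,"z":0,"rx":0,"ry":0,"rz":0,"grip":0},{"x":0,"y":0,"z":0,"rx":0,"ry":0,"rz":0,"grip":0},{"x":0,"y":0,"z":0,"rx":0,"ry":0,"rz":0,"grip":0},{"x":0,"y":0,"z":0,"rx":0,"ry":0,"rz":0,"grip":0},{"x":0,"y":0,"z":0,"rx":0,"ry":0,"rz":0,"grip":0},{"x":0,"y":0,"z":0,"rx":0,"ry":0,"rz":0,"grip":0}]' 50
python3 - <<'E'
from car import *; import pickle
c=cam("wrist"); x=car(c,(.469,.176),.008)
c=cam("side"); cv2.imwrite("pics/s1.png",cv2.resize(c["color"][200:290,260:380],None,fx=6,fy=6,interpolation=cv2.INTER_CUBIC)); print(ctrl.get_state()["eef_pos"])
E
```

```text
time: 3.93
eef_pos: [0.4672, 0.176, 0.0084]
tcp_rot: [0.973, 0.232, -0.001, -0.0]
contact_force: [0.1, -0.5, -0.5]
opening: 1.0
finger_force: 0.0
time: 4.77
eef_pos: [0.4685, 0.1763, 0.0102]
tcp_rot: [0.973, 0.232, 0.001, 0.0]
contact_force: [-0.9, -0.3, 5.0]
opening: 0.392
finger_force: 51.3
green 1642 [367.  214.3] [0.503  0.1635]
orange 969 [306.  313.3] [0.4302 0.165 ]
red 1665 [288.7 200.3] [0.4907 0.2053]
blue 728 [247.6 259.7] [0.4476 0.2114]
ctr [0.4673 0.1767] green deg -21.13 R 0.0384 res 0.0024
[0.46850775 0.17630134 0.01022066]
```

View pics/s1.png

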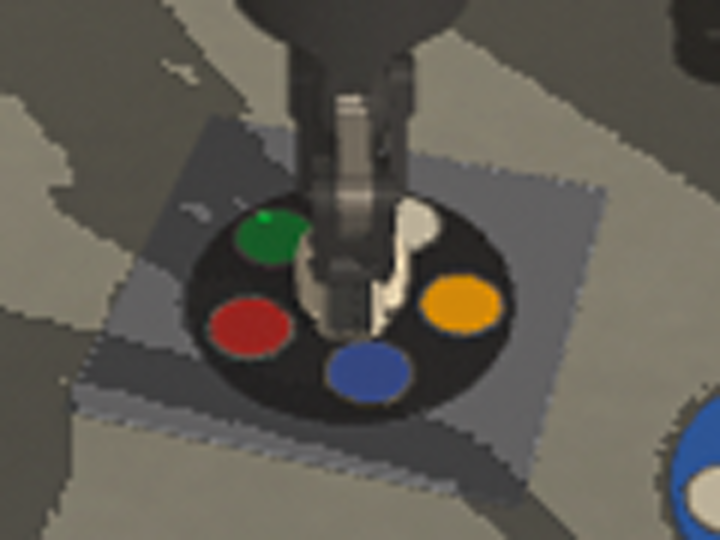

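The fingers hold the collar just above the disc, with all five filters clear. I'll lift it, then move to a viewpoint beside the hub.

```bash
python3 -m creep '[{"x":0,"y":0,"z":-3,"rx":0,"ry":0,"rz":0,"grip":0},{"x":0,"y":0,"z":-8,"rx":0,"ry":0,"rz":0,"grip":0},{"x":0,"y":0,"z":-12,"rx":0,"ry":0,"rz":0,"grip":0},{"x":0,"y":0,"z":-14,"rx":0,"ry":0,"rz":0,"grip":0},{"x":0,"y":0,"z":-14,"rx":0,"ry":0,"rz":0,"grip":0},{"x":0,"y":0,"z":-14,"rx":0,"ry":0,"rz":0,"grip":0},{"x":0,"y":0,"z":-13,"rx":0,"ry":0,"rz":0,"grip":0},{"x":0,"y":0,"z":-8,"rx":0,"ry":0,"rz":0,"grip":0},{"x":0,"y":0,"z":-4,"rx":0,"ry":0,"rz":0,"grip":0},{"x":0,"y":0,"z":0,"rx":0,"ry":0,"rz":0,"grip":0}]' 50; python3 -m creep '[{"x":-10,"y":18,"z":0,"rx":0,"ry":0,"rz":0,"grip":0},{"x":-19,"y":35,"z":0,"rx":0,"ry":0,"rz":0,"grip":0},{"x":-19,"y":35,"z":0,"rx":0,"ry":0,"rz":0,"grip":0},{"x":-19,"y":35,"z":0,"rx":0,"ry":0,"rz":0,"grip":0},{"x":-19,"y":35,"z":0,"rx":0,"ry":0,"rz":0,"grip":0},{"x":-19,"y":35,"z":0,"rx":0,"ry":0,"rz":0,"grip":0},{"x":-19,"y":35,"z":0,"rx":0,"ry":0,"rz":0,"grip":0},{"x":-19,"y":35,"z":0,"rx":0,"ry":0,"rz":0,"grip":0},{"x":-19,"y":35,"z":0,"rx":0,"ry":0,"rz":0,"grip":0},{"x":-19,"y":35,"z":0,"rx":0,"ry":0,"rz":0,"grip":0}]' 50;  python3 -m creep '[{"x":-12,"y":19,"z":0,"rx":0,"ry":0,"rz":0,"grip":0},{"x":0,"y":0,"z":0,"rx":0,"ry":0,"rz":0,"grip":0},{"x":0,"y":0,"z":0,"rx":0,"ry":0,"rz":0,"grip":0},{"x":0,"y":0,"z":0,"rx":0,"ry":0,"rz":0,"grip":0},{"x":0,"y":0,"z":0,"rx":0,"ry":0,"rz":0,"grip":0},{"x":0,"y":0,"z":0,"rx":0,"ry":0,"rz":0,"grip":0},{"x":0,"y":0,"z":0,"rx":0,"ry":0,"rz":0,"grip":0},{"x":0,"y":0,"z":0,"rx":0,"ry":0,"rz":0,"grip":0},{"x":0,"y":0,"z":0,"rx":0,"ry":0,"rz":0,"grip":0},{"x":0,"y":0,"z":0,"rx":0,"ry":0,"rz":0,"grip":0}]' 50
python3 - <<'E'
from car import *; from hub import hub; import pickle
c=cam("wrist");s=ctrl.get_state(); pickle.dump(c,open("c4.pkl","wb")); cv2.imwrite("pics/w4.png",c["color"])
p=s["eef_pos"]; print(p,s["tcp_rot"]); x=car(c,p[:2],p[2]-.002); hub(c,(.553,-.176))
a=cam("scene"); car(a,p[:2],p[2]-.002); hub(a,(.553,-.176))
a=cam("side"); car(a,p[:2],p[2]-.002)
E
```

```text
time: 5.7
eef_pos: [0.4682, 0.1762, 0.1005]
tcp_rot: [0.973, 0.232, 0.001, 0.0]
contact_force: [-0.1, 0.5, -2.3]
opening: 0.392
finger_force: 50.4
time: 6.53
eef_pos: [0.4555, -0.2043, 0.0983]
tcp_rot: [0.973, 0.232, -0.001, -0.001]
contact_force: [0.6, 0.3, -1.7]
opening: 0.387
finger_force: 50.5
time: 7.37
eef_pos: [0.4547, -0.2248, 0.0994]
tcp_rot: [0.973, 0.233, 0.0, 0.0]
contact_force: [0.6, 0.2, -1.7]
opening: 0.39
finger_force: 50.6
[ 0.45468679 -0.22489431  0.09941038] [9.72608971e-01 2.32447376e-01 6.42553314e-05 5.88232538e-05]
green 1647 [367.  214.3] [ 0.4892 -0.2375]
orange 906 [305.8 313.5] [ 0.4163 -0.236 ]
red 1654 [288.6 200.2] [ 0.477  -0.1957]
blue 724 [247.7 259.6] [ 0.434  -0.1898]
ctr [ 0.4536 -0.2243] green deg -21.14 R 0.0384 res 0.0023
brass n 1251 ctr [ 0.5521 -0.176 ] r mm 21.7 arm px 1695 phase deg mod72 1.1571761674866021 coh 0.8718889152303428
[  0   0  67 187  83   0   0   0   0   0 160 143   0   0   0   0   0 141
 196   0   0   0   0   0 118 217   2   0   0   0   0  57 207  35  82   0]
green 110 [177.5 188.5] [ 0.4888 -0.2374]
orange 65 [180.7 160.8] [ 0.4157 -0.2372]
red 105 [197.4 182.5] [ 0.4768 -0.196 ]
blue 69 [200.  165.9] [ 0.4332 -0.1932]
ctr [ 0.4533 -0.2255] green deg -19.96 R 0.0381 res 0.0012
brass n 141 ctr [ 0.5529 -0.176 ] r mm 22.4 arm px 172 phase deg mod72 0.7194482707318329 coh 0.8836945078824906
[ 0  0  6 17  5  0  0  0  0  5 23  6  0  0  0  0  0 20 19  0  0  0  0  0
  6 23  5  0  0  0  0  1 23 10  3  0]
green 31 [377.9 121.5] [ 0.4896 -0.2359]
orange 39 [403.7 127.4] [ 0.419  -0.2331]
red 38 [377.4 129.2] [ 0.4771 -0.194 ]
ctr [ 0.4546 -0.2231] green deg -19.99 R 0.037 res 0.0003
```

View pics/w4.png

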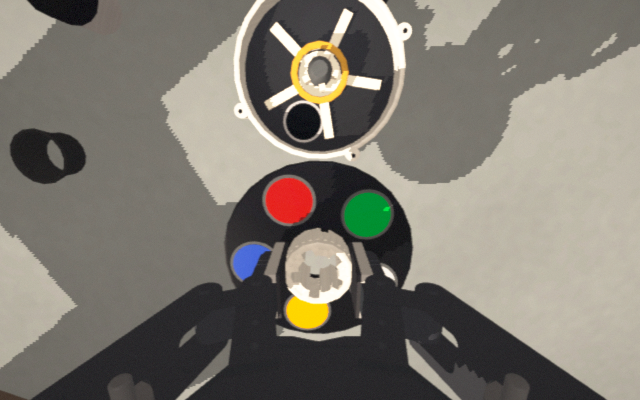

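The picture shows the held carousel with red at (289,200) and green at (367,214), and the housing ahead with the hub at (319,70) and its arms clearly visible. The hub is at about (0.5525, -0.176) with spline phase about 0.5°, and green is at -19.7°. So I need x +109.5 mm, y +0.8 mm and rz -20.2° (tool z points down).

```bash
python3 -m creep '[{"x":12,"y":0.8,"z":0,"rx":0,"ry":0,"rz":0,"grip":0},{"x":22,"y":0,"z":0,"rx":0,"ry":0,"rz":0,"grip":0},{"x":25,"y":0,"z":0,"rx":0,"ry":0,"rz":0,"grip":0},{"x":25,"y":0,"z":0,"rx":0,"ry":0,"rz":0,"grip":0},{"x":17,"y":0,"z":0,"rx":0,"ry":0,"rz":0,"grip":0},{"x":8.5,"y":0,"z":0,"rx":0,"ry":0,"rz":-4,"grip":0},{"x":0,"y":0,"z":8,"rx":0,"ry":0,"rz":-5.4,"grip":0},{"x":0,"y":0,"z":14,"rx":0,"ry":0,"rz":-5.4,"grip":0},{"x":0,"y":0,"z":14,"rx":0,"ry":0,"rz":-5.4,"grip":0},{"x":0,"y":0,"z":8,"rx":0,"ry":0,"rz":0,"grip":0}]' 50
python3 - <<'E'
from car import *
for n in("wrist","scene","side","wrist"):
    c=cam(n);s=ctrl.get_state(); p=s["eef_pos"]; print(n,p,s["tcp_rot"],s["contact_force"].round(1)); car(c,p[:2],p[2]-.002)
E
```

```text
time: 8.35
eef_pos: [0.5525, -0.1755, 0.0536]
tcp_rot: [0.916, 0.4, -0.001, -0.001]
contact_force: [-0.9, 0.4, -2.7]
opening: 0.389
finger_force: 50.6
wrist [ 0.55140727 -0.17512321  0.05219629] [ 0.91720923  0.39839892 -0.00140245 -0.00188721] [-1.1 -0.3 -3. ]
green 1645 [367.  214.3] [ 0.5893 -0.176 ]
orange 126 [304.7 316.2] [ 0.5177 -0.2011]
red 1670 [288.8 200.2] [ 0.563  -0.1408]
blue 732 [247.6 259.7] [ 0.5201 -0.1502]
ctr [ 0.5504 -0.1765] green deg -1.16 R 0.0394 res 0.0025
scene [ 0.5516317  -0.17535796  0.053251  ] [ 0.91732195  0.39814089 -0.00122601 -0.0016623 ] [-0.1 -0.3 -1.3]
green 119 [209.5 238. ] [ 0.589  -0.1749]
red 107 [226.3 225.9] [ 0.5632 -0.1403]
blue 53 [222.7 209.2] [ 0.521  -0.1495]
ctr [ 0.5506 -0.1739] green deg -2.53 R 0.0375 res 0.0016
side [ 0.55237064 -0.17587993  0.05450535] [ 9.17276502e-01  3.98249845e-01 -5.39211518e-04 -7.67060976e-04] [-0.3  0.1 -1.2]
green 36 [333.8 139.7] [ 0.5867 -0.1698]
orange 40 [359.9 141. ] [ 0.5211 -0.1935]
red 36 [337.5 147.5] [ 0.5614 -0.136 ]
ctr [ 0.5504 -0.171 ] green deg 1.31 R 0.0367 res 0.0005
wrist [ 0.55299821 -0.17630939  0.05548596] [9.17196000e-01 3.98436309e-01 7.50326372e-05 2.33708073e-05] [ 0.3 -0.4 -2.3]
green 1646 [367.  214.3] [ 0.5894 -0.1757]
orange 129 [304.7 316.5] [ 0.5188 -0.2003]
red 1668 [288.8 200.2] [ 0.5637 -0.1409]
blue 728 [247.5 259.7] [ 0.5214 -0.15  ]
ctr [ 0.5511 -0.176 ] green deg -1.39 R 0.0388 res 0.0025
```

The carousel is centred within about 1 mm of the hub, with green at about 0.5°. I'll lower it over the nose to just above the spline tops.

```bash
python3 -m creep '[{"x":0,"y":0,"z":3,"rx":0,"ry":0,"rz":0,"grip":0},{"x":0,"y":0,"z":3,"rx":0,"ry":0,"rz":0,"grip":0},{"x":0,"y":0,"z":3,"rx":0,"ry":0,"rz":0,"grip":0},{"x":0,"y":0,"z":2,"rx":0,"ry":0,"rz":0,"grip":0},{"x":0,"y":0,"z":2,"rx":0,"ry":0,"rz":0,"grip":0},{"x":0,"y":0,"z":2,"rx":0,"ry":0,"rz":0,"grip":0},{"x":0,"y":0,"z":2,"rx":0,"ry":0,"rz":0,"grip":0},{"x":0,"y":0,"z":2,"rx":0,"ry":0,"rz":0,"grip":0},{"x":0,"y":0,"z":0,"rx":0,"ry":0,"rz":0,"grip":0},{"x":0,"y":0,"z":0,"rx":0,"ry":0,"rz":0,"grip":0}]' 50; python3 -m creep '[{"x":0,"y":0,"z":1,"rx":0,"ry":0,"rz":0,"grip":0},{"x":0,"y":0,"z":1,"rx":0,"ry":0,"rz":0,"grip":0},{"x":0,"y":0,"z":1,"rx":0,"ry":0,"rz":0,"grip":0},{"x":0,"y":0,"z":0,"rx":0,"ry":0,"rz":0,"grip":0},{"x":0,"y":0,"z":0,"rx":0,"ry":0,"rz":0,"grip":0},{"x":0,"y":0,"z":0,"rx":0,"ry":0,"rz":0,"grip":0},{"x":0,"y":0,"z":0,"rx":0,"ry":0,"rz":0,"grip":0},{"x":0,"y":0,"z":0,"rx":0,"ry":0,"rz":0,"grip":0},{"x":0,"y":0,"z":0,"rx":0,"ry":0,"rz":0,"grip":0},{"x":0,"y":0,"z":0,"rx":0,"ry":0,"rz":0,"grip":0}]' 50
```

```text
time: 9.38
eef_pos: [0.5525, -0.1763, 0.0361]
tcp_rot: [0.917, 0.399, -0.0, -0.0]
contact_force: [0.1, -0.4, -2.1]
opening: 0.39
finger_force: 50.6
time: 10.22
eef_pos: [0.5526, -0.1763, 0.0333]
tcp_rot: [0.917, 0.399, 0.0, 0.0]
contact_force: [0.4, 0.4, -1.7]
opening: 0.388
finger_force: 50.6
```

There is no axial force at 2 mm past the spline tops, so the slots appear to be meshed. I'll continue down to the washer.

```bash
python3 -m creep '[{"x":0,"y":0,"z":1,"rx":0,"ry":0,"rz":0,"grip":0},{"x":0,"y":0,"z":1,"rx":0,"ry":0,"rz":0,"grip":0},{"x":0,"y":0,"z":1,"rx":0,"ry":0,"rz":0,"grip":0},{"x":0,"y":0,"z":1,"rx":0,"ry":0,"rz":0,"grip":0},{"x":0,"y":0,"z":1,"rx":0,"ry":0,"rz":0,"grip":0},{"x":0,"y":0,"z":1,"rx":0,"ry":0,"rz":0,"grip":0},{"x":0,"y":0,"z":1,"rx":0,"ry":0,"rz":0,"grip":0},{"x":0,"y":0,"z":1,"rx":0,"ry":0,"rz":0,"grip":0},{"x":0,"y":0,"z":0,"rx":0,"ry":0,"rz":0,"grip":0},{"x":0,"y":0,"z":0,"rx":0,"ry":0,"rz":0,"grip":0}]' 60; python3 -m creep '[{"x":0,"y":0,"z":1,"rx":0,"ry":0,"rz":0,"grip":0},{"x":0,"y":0,"z":1,"rx":0,"ry":0,"rz":0,"grip":0},{"x":0,"y":0,"z":1,"rx":0,"ry":0,"rz":0,"grip":0},{"x":0,"y":0,"z":0,"rx":0,"ry":0,"rz":0,"grip":0},{"x":0,"y":0,"z":0,"rx":0,"ry":0,"rz":0,"grip":0},{"x":0,"y":0,"z":0,"rx":0,"ry":0,"rz":0,"grip":0},{"x":0,"y":0,"z":0,"rx":0,"ry":0,"rz":0,"grip":0},{"x":0,"y":0,"z":0,"rx":0,"ry":0,"rz":0,"grip":0},{"x":0,"y":0,"z":0,"rx":0,"ry":0,"rz":0,"grip":0},{"x":0,"y":0,"z":0,"rx":0,"ry":0,"rz":0,"grip":0}]' 60
```

```text
time: 11.05
eef_pos: [0.5527, -0.1764, 0.0254]
tcp_rot: [0.917, 0.399, 0.0, 0.0]
contact_force: [0.4, -0.2, -2.7]
opening: 0.388
finger_force: 62.1
time: 11.88
eef_pos: [0.5527, -0.1764, 0.0224]
tcp_rot: [0.917, 0.399, 0.0, 0.0]
contact_force: [-1.0, 1.1, 2.1]
opening: 0.389
finger_force: 62.6
```

The spring has been touched (+4 N). I'll press home.

```bash
python3 -m creep '[{"x":0,"y":0,"z":1,"rx":0,"ry":0,"rz":0,"grip":0},{"x":0,"y":0,"z":1,"rx":0,"ry":0,"rz":0,"grip":0},{"x":0,"y":0,"z":0.7,"rx":0,"ry":0,"rz":0,"grip":0},{"x":0,"y":0,"z":0,"rx":0,"ry":0,"rz":0,"grip":0},{"x":0,"y":0,"z":0,"rx":0,"ry":0,"rz":0,"grip":0},{"x":0,"y":0,"z":0,"rx":0,"ry":0,"rz":0,"grip":0},{"x":0,"y":0,"z":0,"rx":0,"ry":0,"rz":0,"grip":0},{"x":0,"y":0,"z":0,"rx":0,"ry":0,"rz":0,"grip":0},{"x":0,"y":0,"z":0,"rx":0,"ry":0,"rz":0,"grip":0},{"x":0,"y":0,"z":0,"rx":0,"ry":0,"rz":0,"grip":0}]' 60;python3 -m creep '[{"x":0,"y":0,"z":0.6,"rx":0,"ry":0,"rz":0,"grip":0},{"x":0,"y":0,"z":0.4,"rx":0,"ry":0,"rz":0,"grip":0},{"x":0,"y":0,"z":0,"rx":0,"ry":0,"rz":0,"grip":0},{"x":0,"y":0,"z":0,"rx":0,"ry":0,"rz":0,"grip":0},{"x":0,"y":0,"z":0,"rx":0,"ry":0,"rz":0,"grip":0},{"x":0,"y":0,"z":0,"rx":0,"ry":0,"rz":0,"grip":0},{"x":0,"y":0,"z":0,"rx":0,"ry":0,"rz":0,"grip":0},{"x":0,"y":0,"z":0,"rx":0,"ry":0,"rz":0,"grip":0},{"x":0,"y":0,"z":0,"rx":0,"ry":0,"rz":0,"grip":0},{"x":0,"y":0,"z":0,"rx":0,"ry":0,"rz":0,"grip":0}]' 60
python3 - <<'E'
from car import *
for n in("wrist","scene","side"):
    c=cam(n);s=ctrl.get_state(); p=s["eef_pos"]; print(n,p,s["contact_force"].round(1)); car(c,p[:2],.017)
    if n=="scene": cv2.imwrite("pics/fin.png",cv2.resize(c["color"][190:280,160:270],None,fx=6,fy=6,interpolation=cv2.INTER_CUBIC))
E
```

```text
time: 12.72
eef_pos: [0.5528, -0.1764, 0.0199]
tcp_rot: [0.917, 0.399, 0.0, 0.0]
contact_force: [-1.5, 2.0, 5.0]
opening: 0.39
finger_force: 62.9
time: 13.55
eef_pos: [0.5528, -0.1764, 0.0192]
tcp_rot: [0.917, 0.399, -0.0, 0.0]
contact_force: [-2.9, 1.9, 6.9]
opening: 0.388
finger_force: 63.1
wrist [ 0.55278325 -0.17642897  0.01927777] [-3.7  0.9  7.6]
green 1646 [367.  214.3] [ 0.5897 -0.1766]
orange 41 [289.7 311.3] [ 0.5144 -0.1925]
red 1670 [288.8 200.2] [ 0.5637 -0.1416]
blue 739 [247.6 259.7] [ 0.5212 -0.1509]
ctr [ 0.5493 -0.1747] green deg -5.35 R 0.0381 res 0.0024
scene [ 0.55278107 -0.17641528  0.0192773 ] [-2.4  1.2  8.2]
green 112 [212.6 244.7] [ 0.5895 -0.1763]
red 107 [228.7 232.9] [ 0.5633 -0.1416]
blue 48 [225.1 216.5] [ 0.521  -0.1511]
ctr [ 0.5509 -0.1754] green deg 177.84 R -0.0377 res 0.0016
side [ 0.55276298 -0.17642232  0.01925655] [-3.4  1.5  7.2]
green 37 [333.1 150.1] [ 0.5899 -0.1749]
orange 42 [358.9 151.9] [ 0.5227 -0.1967]
red 36 [336.7 158.2] [ 0.5643 -0.1403]
blue 31 [353.2 159.4] [ 0.5226 -0.1541]
ctr [ 0.5527 -0.1753] green deg 0.19 R 0.0369 res 0.0004
```

View pics/fin.png

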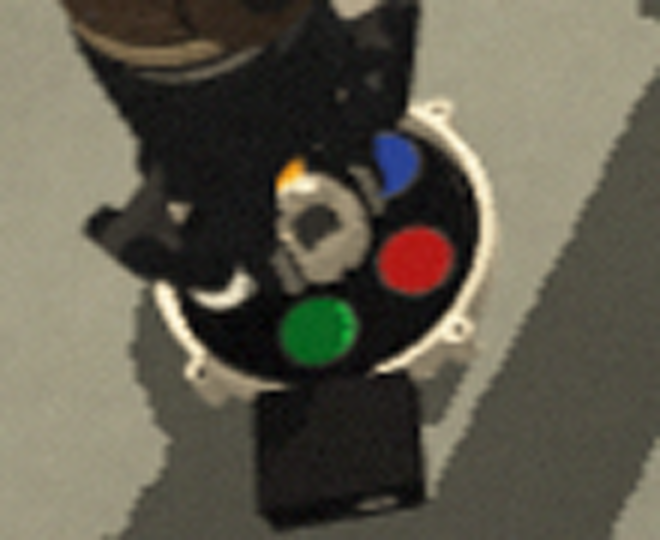

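The carousel sits inside the rim with green at (318,330), in line with the motor-box arm. Net push is about 9 N. I'll add a small firm push to confirm the shoulder is reached.

```bash
python3 -m creep '[{"x":0,"y":0,"z":0.4,"rx":0,"ry":0,"rz":0,"grip":0},{"x":0,"y":0,"z":0.4,"rx":0,"ry":0,"rz":0,"grip":0},{"x":0,"y":0,"z":0,"rx":0,"ry":0,"rz":0,"grip":0},{"x":0,"y":0,"z":0,"rx":0,"ry":0,"rz":0,"grip":0},{"x":0,"y":0,"z":0,"rx":0,"ry":0,"rz":0,"grip":0},{"x":0,"y":0,"z":0,"rx":0,"ry":0,"rz":0,"grip":0},{"x":0,"y":0,"z":0,"rx":0,"ry":0,"rz":0,"grip":0},{"x":0,"y":0,"z":0,"rx":0,"ry":0,"rz":0,"grip":0},{"x":0,"y":0,"z":0,"rx":0,"ry":0,"rz":0,"grip":0},{"x":0,"y":0,"z":0,"rx":0,"ry":0,"rz":0,"grip":0}]' 60
```

```text
time: 14.53
eef_pos: [0.5528, -0.1764, 0.0192]
tcp_rot: [0.917, 0.399, -0.0, -0.0]
contact_force: [-5.3, 1.1, 12.3]
opening: 0.389
finger_force: 63.6
```

The TCP stopped at 0.0192 m, the expected home height, while the force rose to 12 N, so the carousel is against the shoulder. Handing in.

```bash
python3 -c "
from plant import sign_off
print(sign_off())"
```

```text
the job is handed in; nothing more can be done
None
```

The black carousel is meshed on the hub with its green filter in line with the motor-box spline, and the gripper holds it pressed against the shoulder (about 64 N grip, 12 N push). I handed it in at about 14.5 s and no verdict was returned.

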